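Dry-fit the hinge of a jewellery case and hold its lid for the pin

TASK

Dry-fit the hinge of the little jewellery display case: lay the loose brass hinge leaf in the recess in the case's rear rim with its barrel hanging out over the back, and press it down firmly until it is fully home and flush. Then lift the glazed lid out of the dowel rack and bring it upright, hinge edge down and inside towards the case, over the back of the case, so that its two knuckles come down either side of the leaf's knuckle and all the holes line up for the pin. Finish while holding it still there, carrying its weight yourself instead of resting it on the hinge, and leave the other things on the table where they are.

Things in the scene. Friction and masses are not known exactly. Their poses are not given: they have to be found in the camera images.
- leaf: Loose brass hinge leaf, 70 g, flat on the table. Origin: on its flat underside below the barrel's middle; y along the barrel, z up. Barrel: one knuckle 28 mm long, 16 mm across, hole 8 mm, axis at z = 8 mm. Plate 64 (y) x 28 (x) x 4 mm, at x = -39 to -11 mm; a 28 mm wide neck joins it to the barrel. Can be pinched across the barrel from above with the fingertips just above the 4 mm plate.
- leaf_bore (a point): Middle of the hole through the leaf's knuckle: 8 mm above the leaf's origin; axes as the leaf's, y along the hole.
- case: Dark wooden display case, fixed, open on top, padded grey inside: 158 mm deep (x) by 180 mm wide (y) by 70 mm high. Origin: centre of its underside; +x points to its rear, z up. The rear wall is 34 mm thick, its outer face at x = 79 mm.
- recess (a point): Middle of the floor of the leaf's recess in the case's rear rim (case frame 64, 0, 66 mm); axes as the case's. 69 mm long (y), 30 mm wide (x = -15 to 15 mm), 4 mm deep, open above and to the rear (+x). The leaf drops in loosely with its axes along these and its barrel behind the case; home, its origin is at about x = 26 (24 to 29), y = 0, z = 0 mm here, and its plate is flush with the rim.
- lid: Glazed lid, wooden frame 180 wide (y), 140 high (z), 14 mm thick (x = -7 to 7), 0.2 to 0.4 kg, standing on its hinge edge in the rack. Origin: middle of that wooden lower edge; z up; -x is the inside. Rails 34 mm high. Two brass knuckles, 16 mm across, hang below the edge at y = -32 to -16.5 and 16.5 to 32 mm, axis at x = -11, z = -11 mm; the leaf's 28 mm knuckle fits the 33 mm gap between them.
- lid_bore (a point): On the axis of the holes (8 mm) of the lid's two knuckles, midway between them: lid frame (-11, 0, -11) mm; axes as the lid's, y along the holes.
- lid_top (a point): Middle of the lid's free upper edge, 140 mm above the lid's origin: grasp the 14 mm thick frame here from above.
- rack: Wooden dowel rack, fixed; origin: centre of its underside. Two rails along x, 24 mm high, at y = -62 and 62 mm; the lid stands on them in a 17 mm slot at x = 0 between dowels that rise 50 mm above the rails, its knuckles hanging between the rails. It lifts straight up. A slate in the slot at x = -46 mm reaches 94 mm above the table.
- tray: Small steel tray 70 x 100 x 18 mm with the hinge pin lying in it; leave it alone. Origin: centre of the underside.
- driver: Screwdriver 150 mm long with a red handle, lying on the table; leave it alone. Origin near its middle.
- crystal: Violet crystal 60 mm across, 56 mm high; leave it alone. Origin: centre of the underside.
- candle: Candle jar, 68 mm across, 70 mm high; leave it alone. Origin: centre of the underside.
- bowl: Wooden bowl of polished stones, 104 mm across, 34 mm high; leave it alone. Origin: centre of the underside.
- wand_jar: Glass jar 84 mm across with wooden wands standing in it, about 220 mm high; leave it alone. Origin: centre of the underside.

How it is judged:
On the way:
1. the leaf lies flush in the recess, barrel out over the back, and is pressed down with more than 3 N (x of leaf in the frame of recess between 0.022 and 0.031 m and y of leaf in the frame of recess between -0.004 and 0.004 m and z of leaf in the frame of recess between -0.0015 and 0.0015 m and angle between the z axis of leaf and the z axis of case, either way round below 0.06 rad and angle between the y axis of leaf and the y axis of case, either way round below 0.15 rad and contact force between leaf and case above 3 N), for 0.2 s.
At the end, for the whole second after the job is handed in: Leaf flush in the recess (1.5 mm), barrel at the back. Lid gripped, still, upright (0.2 rad), inside to the case, holes within 3 mm of the leaf's hole along each axis, parallel within 0.08 rad, pressing on the leaf under 1.5 N and on the case under 0.5 N; fingers off the leaf (x of leaf in the frame of recess between 0.022 and 0.031 m and y of leaf in the frame of recess between -0.004 and 0.004 m and z of leaf in the frame of recess between -0.0015 and 0.0015 m and angle between the z axis of leaf and the z axis of case, either way round below 0.06 rad and angle between the y axis of leaf and the y axis of case, either way round below 0.15 rad and x of lid_bore in the frame of leaf_bore between -0.003 and 0.003 m and y of lid_bore in the frame of leaf_bore between -0.003 and 0.003 m and z of lid_bore in the frame of leaf_bore between -0.003 and 0.003 m and angle between the y axis of lid and the y axis of leaf, either way round below 0.08 rad and angle between lid's own z axis and vertical below 0.2 rad and x of lid in the frame of leaf above 0.004 m and contact force between the fingers and lid above 1 N and contact force between lid and leaf below 1.5 N and contact force between lid and case below 0.5 N and contact force between the fingers and leaf below 0.5 N and linear speed of lid below 0.01 m/s); the arm keeps its last pose, push and grip.
It fails at once if another thing on the table (tray, screwdriver, crystal, candle, bowl or wand jar) is moved by more than 20 mm (distance of any of tray, driver, crystal, candle, bowl, wand_jar from where it was at the start of the episode above 0.02 m).
It fails at once if the lid is tipped more than 45 degrees (angle between lid's own z axis and vertical above 0.79 rad).
It also fails if it takes over 72 s, if anything falls off the work surface, if the arm or the gripper's body presses on something with over 40 N, if the wrist force passes 120 N, or if a joint passes its speed limit or range.

ROBOT

A 6-joint arm with a two-finger parallel gripper is mounted at the origin on the work surface. World frame = base frame: x ahead of the robot, y to its left, z up, the work surface at z = 0. Lengths are in m, angles in rad, forces in N, time in s.
With the tool pointing down it reaches from about 0.3 to 0.775 m from the base axis. Payload 14.6 kg.
Tool frame: the origin (TCP) lies at the very end of the fingers, on their centre line; the grasp point (between the pads) lies 19 mm behind it; z points along the fingers, y is the line along which they close (so a half turn about z gives the same grasp; the last joint's range is limited). The gripper opens to 94 mm and grips with 3 to 60 N. Pads are 16 mm wide; open, the fingers measure 119 mm over their backs; the gripper's body (75 mm by 177 mm) begins 78 mm behind the grasp point.
Start: joints at [1.092, 0.3, 1.521, -0, 1.321, -0.067], TCP at [0.22, 0.504, 0.205] pointing down, gripper open.
Joint ranges: [-3.03, 3.03], [-0.79, 2.21], [0.23, 2.52], [-1.04, 4.18], [0, 3.07], [-2.55, 2.55]. Speed limits (rad/s): [2.22, 2.22, 2.57, 3.14, 3.14, 3.14].

INTERFACE

Orientations are given as [roll, pitch, yaw] about the fixed x, y, z axes, in that order (R = Rz(yaw) Ry(pitch) Rx(roll)).
In Python, from station import ctrl, cams gives the robot as it stands. The module is installed in compiled form; this text tells all that it offers.
- The arm moves only by the tool arm_command, never from a script. Its argument "plan" is a list that holds one entry, the list of rows, each a list of 7 numbers: the shift along the tool's x, y, z in fractions of the full range, 1 being 800 mm, then the turn, a rotation vector about the tool's x, y, z in parts of the range, where 1.0 means pi rad, then the closure, from -1 (fully open) to 1 (shut). A call has 1 to 12 rows; each row is the pose to reach, as a shift and turn from the pose commanded when the call began, along the tool's axes at that moment; what a row does not reach only later rows make up. A row lasts 1/10 s, in which the tool goes at most 50 mm and 8.59 degrees, less where a joint would pass 70% of its speed; a pose out of reach is approached as far as the arm can. A call with a gripper value outside its range is refused whole. The fingers move at their own pace and stop on an object; "squeeze" is the grip in N (left out, the last holds). Time passes only in rows, so rows that repeat a pose let the fingers close. It gives the time, the measured TCP pose, the force, the opening and the grip force at its end, in the units of the state.
- ctrl.get_obs(): the state, without advancing time (a new reading comes with each control period).
- cams.camera(name): name is "scene" or "top" or "wrist"; returns (picture, depth): 480x640x3 uint8, blue, green, red; 480x640 float32, m along the optical axis (not along the pixel's ray), 0 where there is no reading.
- cams.camera_info(name): a dict with "fx", "fy", "cx", "cy" (pixels), "dist_coeffs" ([k1, k2, p1, p2, k3] as OpenCV has them; the pictures are not rectified), "world_to_cam" (4x4, takes a point from world to camera coordinates). Camera axes: x right, y down, z forward; pixel columns grow to the right and rows downward; lengths in m; the calibration is good to about 2 mm. A picture is of the moment at which its call begins: read the wrist's pose just before it. camera_info takes no time and is no camera call; for the wrist camera it gives the pose at the moment of the call.
- ctrl.hand_in(): hands the job in; it is judged then, once.
The state is a dict: "time_s": time; "qpos": joint angles; "joint_vel": joint speeds; "tau": joint torques, N m; "ee_pos": TCP position; "eef_rot": TCP orientation; "force": force on the tool from outside, world axes, zero at the start; "moment": the same for the moment, N m; "grip_width": finger opening in m; "grip_force": force on a finger pad.
Only numpy, scipy, OpenCV 4.12 (cv2) and the standard library are available. Lean on these libraries where they do the work, as an engineer would, in place of code of your own. Each camera call takes 0.05 s, during which the arm holds its last target. There are 200 camera calls.

## Working session

There is one attempt and no reset: what is moved stays moved. The work goes in short steps, Python scripts to look and compute and a tool call to move; the robot and the scene stay as the last step left them, time stands still between calls to the robot, and variables do not carry over. Pictures are saved under pics/ and viewed, at most 13 in all, crops included, and the job is handed in when it is done.

Besides the shell and the picture viewer there is one more tool, called after "Call:" by a JSON object that holds its "api" and its "payload", one argument or row to a line. arm_command: Moves the arm, as the interface text tells. Its arguments: {"type":"object","properties":{"plan":{"type":"array"},"squeeze":{"type":"number"}},"required":["plan"]}

```bash
mkdir -p pics
cat > h.py <<'E'
import numpy as np, cv2
from station import ctrl, cams
from scipy.spatial.transform import Rotation as R
def snap(name, save=None):
    info=cams.camera_info(name); im,d=cams.camera(name)
    if save: cv2.imwrite('pics/'+save,im)
    return im,d,info
def cloud(d,info):
    """world point per pixel (480,640,3), nan where no depth"""
    K=np.array([[info['fx'],0,info['cx']],[0,info['fy'],info['cy']],[0,0,1]])
    v,u=np.mgrid[0:480,0:640]
    p=cv2.undistortPoints(np.stack([u,v],-1).reshape(-1,1,2).astype(np.float64),K,np.array(info['dist_coeffs'],float)).reshape(480,640,2)
    P=np.concatenate([p*d[...,None],d[...,None]],-1)
    T=np.linalg.inv(np.array(info['world_to_cam']))
    W=P@T[:3,:3].T+T[:3,3]; W[d<=0]=np.nan
    return W
E
python3 - <<'E'
from h import *
o=ctrl.get_obs(); print(o)
for n in('scene','top','wrist'):
    im,d,i=snap(n,n+'0.png'); np.savez('%s0.npz'%n,im=im,d=d,W=cloud(d,i)); print(n,np.linalg.inv(np.array(i['world_to_cam'])).round(3).tolist(),i['fx'])
E
```

```text
{'time_s': 0.0, 'qpos': array([ 1.09241450e+00,  3.00462272e-01,  1.52154095e+00, -5.93691773e-06,
        1.32066748e+00, -6.65817038e-02]), 'joint_vel': array([-0.0009981 , -0.00103574, -0.00037632, -0.00212373,  0.00057832,
       -0.0006439 ]), 'tau': array([-1.25514340e-03, -5.31795502e+01, -3.52747858e+01,  7.07269949e-02,
        2.42416654e-02, -9.89131900e-05]), 'ee_pos': array([0.22002812, 0.50381193, 0.20490814]), 'eef_rot': array([-3.14051660e+00, -6.59879665e-05,  2.72979397e+00]), 'force': array([0.33325893, 0.79191606, 0.3716878 ]), 'moment': array([-0.01058329, -0.00425459, -0.01281157]), 'grip_force': 0.0, 'grip_width': 0.09383778626400316}
scene [[-0.808, 0.511, -0.292, 0.991], [0.589, 0.691, -0.42, 0.628], [-0.012, -0.511, -0.859, 1.44], [0.0, 0.0, 0.0, 1.0]] 574.8978649464818
top [[0.025, -0.991, 0.129, 0.341], [-1.0, -0.023, 0.012, -0.015], [-0.008, -0.129, -0.992, 1.598], [0.0, 0.0, 0.0, 1.0]] 617.5749618690741
wrist [[0.399, 0.888, 0.229, 0.154], [0.917, -0.386, -0.1, 0.531], [-0.001, 0.25, -0.968, 0.384], [0.0, 0.0, 0.0, 1.0]] 425.5409071015439
```

View pics/top0.png

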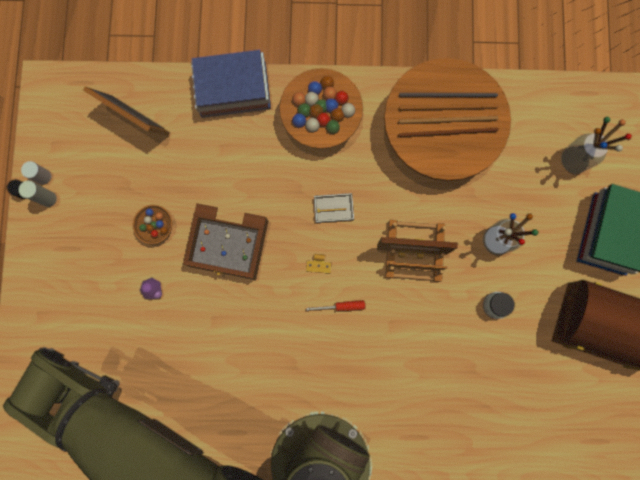

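View pics/scene0.png

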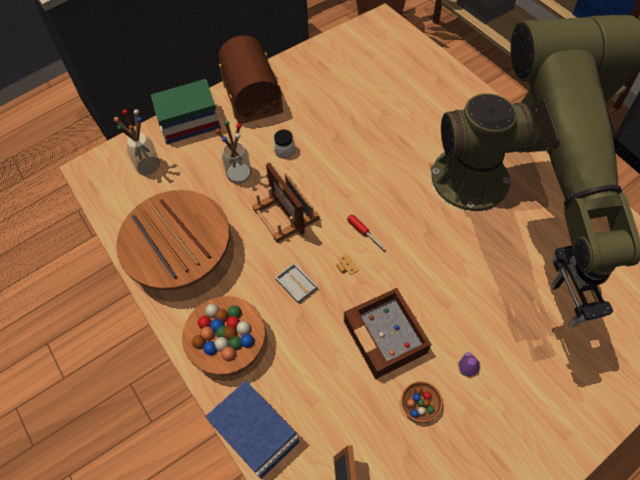

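The top view shows the leaf at about (319,265), the case at (228,243) with its recess at (230,212), the lid standing in the rack near (418,246), the tray at (333,209) and the screwdriver at (337,307). The scene view agrees.

Run:
```python
from h import *
z=np.load('top0.npz');W=z['W'];im=z['im']
for n,(u,v) in dict(leafbar=(319,257),leafplate=(319,267),recess=(230,212),caseTL=(202,210),caseTR=(262,222),caseBL=(190,268),caseBR=(252,277),lidL=(382,246),lidR=(453,246),tray=(333,209),drv=(337,307),rack=(418,265),jar=(498,238),candle=(498,305)).items():
    print(n,np.nanmedian(W[v-1:v+2,u-1:u+2].reshape(-1,3),0).round(3))
def box(u0,u1,v0,v1,zl,zh):
    P=W[v0:v1,u0:u1].reshape(-1,3); return P[(P[:,2]>zl)&(P[:,2]<zh)]
for nm,b in dict(caserim=(180,275,195,290,.055,.08),lid=(370,470,215,290,.14,.2),leaf=(300,335,250,278,.003,.03),rackrail=(370,470,215,290,.015,.035),slate=(370,470,215,300,.085,.105)).items():
    P=box(*b); r=cv2.minAreaRect((P[:,:2]*1000).astype(np.float32)); print(nm,len(P),r,P[:,2].min(),np.median(P[:,2]),P[:,2].max())
cv2.imwrite('pics/c.png',np.hstack([cv2.resize(im[190:290,170:280],None,fx=3.5,fy=3.5,interpolation=2),cv2.resize(im[190:290,365:475],None,fx=3.5,fy=3.5,interpolation=2)]))
```

```text
leafbar [0.519 0.017 0.016]
leafplate [0.495 0.016 0.003]
recess [0.623 0.243 0.067]
caseTL [0.626 0.314 0.066]
caseTR [0.598 0.161 0.068]
caseBL [ 0.485  0.353 -0.   ]
caseBR [0.459 0.181 0.065]
lidL [ 0.541 -0.139  0.093]
lidR [ 0.536 -0.299  0.163]
tray [ 0.646 -0.017  0.007]
drv [ 0.392 -0.033  0.023]
rack [ 0.496 -0.228  0.091]
jar [ 0.564 -0.417  0.115]
candle [ 0.404 -0.429  0.07 ]
caserim 1883 ((547.3582153320312, 254.97767639160156), (182.60952758789062, 166.69683837890625), 79.88170623779297) 0.0550525999185596 0.06770288910079758 0.07920257491555627
lid 566 ((543.8187866210938, -219.95452880859375), (179.41998291015625, 16.982803344726562), 87.07839965820312) 0.1405488169296114 0.1622345049543945 0.17094550595161673
leaf 294 ((503.35833740234375, 21.49134063720703), (70.43338012695312, 88.25373840332031), 1.455018401145935) 0.003021649062578513 0.005769130940302292 0.024447061954171012
rackrail 786 ((543.3319702148438, -216.96478271484375), (170.90048217773438, 151.36463928222656), 87.08465576171875) 0.015003246603704001 0.021641799316747812 0.0349575010040617
slate 217 ((518.1127319335938, -216.43478393554688), (178.61509704589844, 52.878143310546875), 83.74547576904297) 0.08532036065385151 0.09196978233499853 0.10462507162209111
```

View pics/c.png

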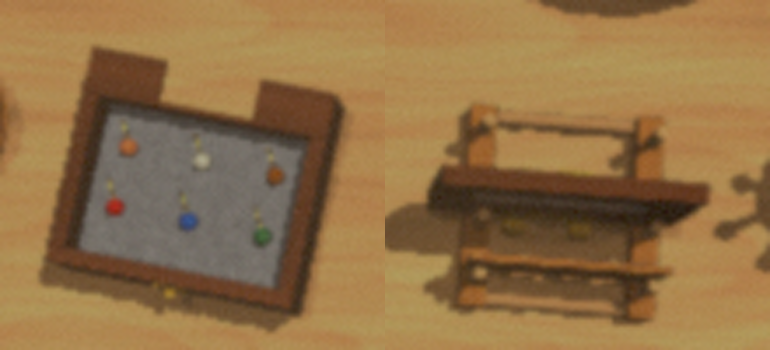

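```bash
cat >> h.py <<'E'
def go(p,yaw,rp=(np.pi,0)):
    """print tool-axis shift (mm) and turn to reach TCP p, tool down with yaw"""
    o=ctrl.get_obs(); C=R.from_euler('xyz',o['eef_rot']); T=R.from_euler('xyz',[rp[0],rp[1],yaw])
    print('t',o['time_s'],'shift mm',(C.inv().apply(np.array(p)-o['ee_pos'])*1000).round(2),'turn',(C.inv()*T).as_rotvec().round(4),'F',o['force'].round(2),'q',o['qpos'].round(2))
E
python3 - <<'E'
from h import *
i=cams.camera_info('top'); K=np.array([[i['fx'],0,i['cx']],[0,i['fy'],i['cy']],[0,0,1]]); T=np.linalg.inv(np.array(i['world_to_cam']))
for u,v in((402,254),(420,256),(419,240)):
    p=cv2.undistortPoints(np.array([[[u,v]]],float),K,np.array(i['dist_coeffs'],float))[0,0]; r=T[:3,:3]@[*p,1]
    print((T[:3,3]+r*((0.013-T[2,3])/r[2])).round(3))
go([.60,.22,.25],np.pi/2-.18)
E
```

```text
[ 0.532 -0.197  0.013]
[ 0.528 -0.244  0.013]
[ 0.57  -0.241  0.013]
t 0.15 shift mm [-461.8  -108.1   -44.89] turn [-7.000e-04  5.000e-04  1.339e+00] F [-0.49  0.14  0.54] q [ 1.09  0.3   1.52 -0.    1.32 -0.07]
```

Careful with the scale: shifts go in shares of 800 mm and turns go in shares of pi rad. That gives: -461.8 mm / 800 = -0.5773, -108 mm / 800 = -0.135, 1.339 rad / 3.1416 = 0.4262.

Call:
{"api": "arm_command", "payload": {
  "plan": [
    [[-0.5773, -0.135, -0.0563, 0, 0, 0.4262, -1], [-0.5773, -0.135, -0.0563, 0, 0, 0.4262, -1], [-0.5773, -0.135, -0.0563, 0, 0, 0.4262, -1], [-0.5773, -0.135, -0.0563, 0, 0, 0.4262, -1], [-0.5773, -0.135, -0.0563, 0, 0, 0.4262, -1], [-0.5773, -0.135, -0.0563, 0, 0, 0.4262, -1], [-0.5773, -0.135, -0.0563, 0, 0, 0.4262, -1], [-0.5773, -0.135, -0.0563, 0, 0, 0.4262, -1], [-0.5773, -0.135, -0.0563, 0, 0, 0.4262, -1], [-0.5773, -0.135, -0.0563, 0, 0, 0.4262, -1], [-0.5773, -0.135, -0.0563, 0, 0, 0.4262, -1], [-0.5773, -0.135, -0.0563, 0, 0, 0.4262, -1]]
  ]
}}

```text
time_s: 1.35
ee_pos: [0.5999, 0.2201, 0.2498]
eef_rot: [-3.141, 0.0, 1.39]
force: [-0.5, -0.0, -0.4]
grip_width: 0.094
grip_force: 0.0
```

Run:
```python
from h import *
im,d,i=snap('wrist','w1.png'); np.savez('w1.npz',im=im,W=cloud(d,i))
go([.51,-.02,.23],np.pi/2)
```

```text
t 1.4 shift mm [-252.81  -45.1    20.17] turn [-8.000e-04  1.000e-04 -1.794e-01] F [0.64 0.14 0.25] q [0.3  0.48 1.17 0.   1.49 0.47]
```

View pics/w1.png

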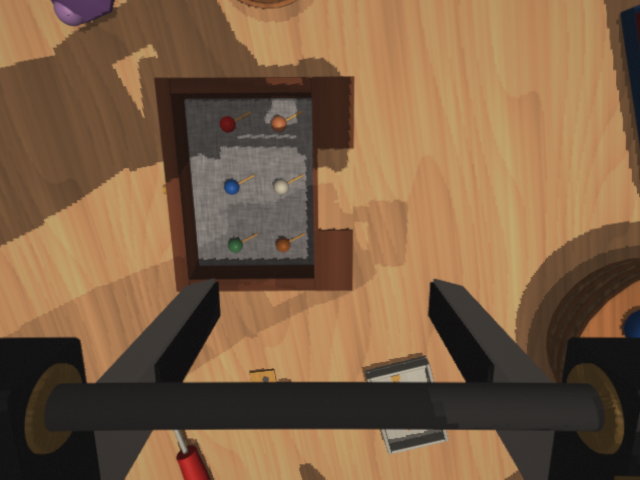

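The wrist view shows the case square-on: rim corners near (155,78), (353,78), (353,290), (178,290), with the recess between rows 148 and 230 at column 335.

Scaled: -253 mm / 800 = -0.3163, -45 mm / 800 = -0.0563, -0.18 rad / 3.1416 = -0.0573.

Call:
{"api": "arm_command", "payload": {
  "plan": [
    [[-0.3163, -0.0563, 0.025, 0, 0, -0.0573, -1], [-0.3163, -0.0563, 0.025, 0, 0, -0.0573, -1], [-0.3163, -0.0563, 0.025, 0, 0, -0.0573, -1], [-0.3163, -0.0563, 0.025, 0, 0, -0.0573, -1], [-0.3163, -0.0563, 0.025, 0, 0, -0.0573, -1], [-0.3163, -0.0563, 0.025, 0, 0, -0.0573, -1], [-0.3163, -0.0563, 0.025, 0, 0, -0.0573, -1]]
  ]
}}

```text
time_s: 2.1
ee_pos: [0.51, -0.0206, 0.2309]
eef_rot: [3.141, -0.0, 1.57]
force: [-0.0, 0.9, -0.9]
grip_width: 0.0941
grip_force: 0.0
```

Run:
```python
from h import *
W=np.load('w1.npz')['W']
Q=W[60:310,140:370]
P=Q.reshape(-1,3); P=P[(P[:,2]>.064)&(P[:,2]<.078)]
print('rim z',np.percentile(P[:,2],[5,25,50,75,95]).round(4))
r=cv2.minAreaRect((P[:,:2]*1000).astype(np.float32)); print(r)
a=np.radians(r[2]-90 if r[2]>45 else r[2]); ex=np.array([np.cos(a),np.sin(a)]); ey=np.array([-ex[1],ex[0]]); c=np.array(r[0])/1000
print('yaw',a)
L=np.c_[(P[:,:2]-c)@ex,(P[:,:2]-c)@ey,P[:,2]]
print('x ext',np.percentile(L[:,0],[0,1,99,100]),'y',np.percentile(L[:,1],[0,1,99,100]))
# recess floor
rec=L[(L[:,0]>.052)&(L[:,0]<.074)]
h,e=np.histogram(rec[:,1],np.arange(-.06,.0601,.003))
for k in range(len(h)):
    s=rec[(rec[:,1]>=e[k])&(rec[:,1]<e[k+1])]
    print(round(e[k]*1000),h[k],(np.median(s[:,2]*1000).round(1) if len(s) else '-'),end=' | ')
print()
im,d,i=snap('wrist','w2.png'); np.savez('w2.npz',im=im,W=cloud(d,i))
```

```text
rim z [0.0656 0.0685 0.0696 0.0702 0.071 ]
((550.3673095703125, 251.865234375), (181.1516876220703, 158.2378692626953), 80.28882598876953)
yaw -0.16949196073007647
x ext [-0.07911889 -0.07743728  0.07866609  0.07911899] y [-0.09057585 -0.08876632  0.08934678  0.09057583]
-60 80 70.0 | -57 81 69.8 | -54 86 70.1 | -51 78 69.8 | -48 82 69.8 | -45 88 69.8 | -42 78 69.8 | -39 88 69.9 | -36 107 67.3 | -33 80 66.0 | -30 89 66.1 | -27 80 66.1 | -24 93 66.1 | -21 86 66.2 | -18 82 66.1 | -15 99 65.9 | -12 81 66.3 | -9 100 66.0 | -6 79 66.1 | -3 102 66.3 | 0 80 66.0 | 3 101 66.3 | 6 79 66.2 | 9 102 66.1 | 12 94 66.1 | 15 88 66.3 | 18 103 66.0 | 21 78 66.1 | 24 103 66.2 | 27 104 66.2 | 30 77 66.1 | 33 104 67.5 | 36 104 69.8 | 39 84 70.0 | 42 98 69.9 | 45 107 69.9 | 48 108 69.9 | 51 108 69.8 | 54 100 69.9 | 57 100 69.8 |
```

View pics/w2.png

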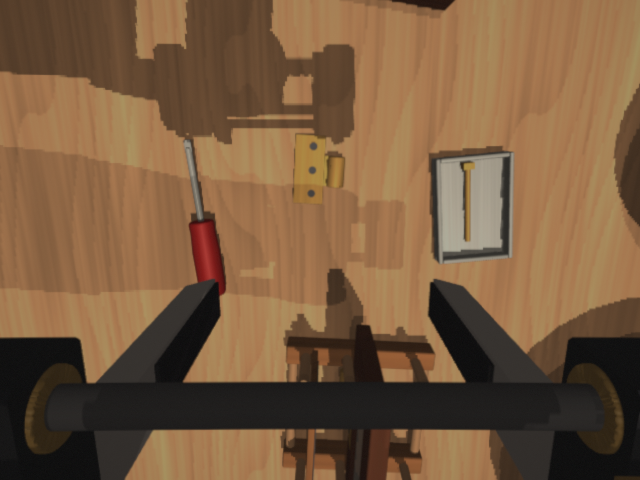

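The leaf lies at rows 133–203, with its plate at columns 294–325 and its barrel around (337,171) towards +x. The driver and tray are well clear of it.

Run:
```python
from h import *
z=np.load('w2.npz');W=z['W'];im=z['im']
u0,v0=285,125
sub=im[v0:212,u0:355]; hsv=cv2.cvtColor(sub,cv2.COLOR_BGR2HSV); Q=W[v0:212,u0:355]
print('table z',np.nanmedian(W[210:260,240:330,2]))
m=(Q[...,2]>.0025)
P=Q[m]; 
for nm,s in(('all',P),('plate',P[P[:,2]<.006]),('barrel',P[P[:,2]>.009])):
    r=cv2.minAreaRect((s[:,:2]*1000).astype(np.float32)); print(nm,len(s),r,np.percentile(s[:,2],[1,50,99]).round(4))
pl=P[P[:,2]<.006]; 
c=pl[:,:2].mean(0); u,s,vt=np.linalg.svd(pl[:,:2]-c); print('plate axis',vt[0],np.arctan2(vt[0][1],vt[0][0]),c)
b=P[P[:,2]>.009]; print('barrel',b[:,:2].mean(0), b[:,:2].min(0),b[:,:2].max(0))
```

```text
table z -5.4070188825083854e-05
all 2575 ((505.0999755859375, 15.062921524047852), (64.70722198486328, 46.92462921142578), 86.78927612304688) [0.0026 0.0042 0.0166]
plate 2028 ((503.05517578125, 15.176179885864258), (64.72945404052734, 42.9390869140625), 86.47500610351562) [0.0026 0.0039 0.0057]
barrel 503 ((520.3873901367188, 13.837549209594727), (27.79546546936035, 15.574373245239258), 86.30233764648438) [0.0093 0.0145 0.0173]
plate axis [-0.05654638 -0.99839997] -1.6273728809855845 [0.49644337 0.01604422]
barrel [0.52035094 0.01400006] [ 5.12290857e-01 -2.94276863e-04] [0.52891522 0.02793556]
```

Run:
```python
from h import *
go([.5205,.0141,.0065],np.pi/2-.058)
```

```text
t 2.15 shift mm [ 33.74   9.88 224.35] turn [ 0.0007 -0.0002  0.0584] F [-0.66  0.66  1.09] q [-0.11  0.19  1.6   0.    1.35 -0.11]
```

Scaled: 195 mm / 800 = 0.2438, 180 mm / 800 = 0.225, 0.058 rad / 3.1416 = 0.0185.

Call:
{"api": "arm_command", "payload": {
  "plan": [
    [[0.0425, 0.0125, 0.125, 0, 0, 0.0185, 0], [0.0425, 0.0125, 0.1875, 0, 0, 0.0185, 0], [0.0425, 0.0125, 0.225, 0, 0, 0.0185, 0], [0.0425, 0.0125, 0.2438, 0, 0, 0.0185, 0], [0.0425, 0.0125, 0.2438, 0, 0, 0.0185, 0], [0.0425, 0.0125, 0.2438, 0, 0, 0.0185, 0], [0.0425, 0.0125, 0.2438, 0, 0, 0.0185, 0]]
  ]
}}

```text
time_s: 2.85
ee_pos: [0.5222, 0.0138, 0.0383]
eef_rot: [3.138, -0.0, 1.514]
force: [0.0, 0.7, 0.8]
grip_width: 0.0468
grip_force: 0.0
```

Run:
```python
from h import *
go([.5205,.0141,.0065],np.pi/2-.058)
go([.5205,.0141,.0065],np.pi/2-.058)
```

```text
t 2.85 shift mm [ 0.18 -1.83 31.76] turn [ 0.0041 -0.0001  0.0008] F [0.04 0.72 0.75] q [-0.04  0.44  1.76  0.    0.94  0.01]
t 2.85 shift mm [ 0.18 -1.83 31.76] turn [ 0.0041 -0.0001  0.0008] F [0.04 0.72 0.75] q [-0.04  0.44  1.76  0.    0.94  0.01]
```

Scaled: 29 mm / 800 = 0.0363, 25 mm / 800 = 0.0313.

Call:
{"api": "arm_command", "payload": {
  "plan": [
    [[0, 0, 0.0188, 0, 0, 0, 0], [0, 0, 0.0313, 0, 0, 0, 0], [0, 0, 0.0363, 0, 0, 0, 0], [0, 0, 0.0363, 0, 0, 0, 0], [0, 0, 0.0363, 0, 0, 0, 0]]
  ]
}}

```text
time_s: 3.35
ee_pos: [0.521, 0.0133, 0.0072]
eef_rot: [3.141, -0.0, 1.513]
force: [0.6, -0.0, 0.8]
grip_width: 0.0469
grip_force: 0.0
```

Run:
```python
from h import *
go([.5205,.0141,.0065],np.pi/2-.058)
```

```text
t 3.35 shift mm [ 0.78 -0.51  0.69] turn [ 0.001  -0.     -0.0001] F [ 0.6  -0.01  0.85] q [-0.04  0.49  1.77  0.    0.88  0.01]
```

Close, then lift.

Scaled: 0.8 mm / 800 = 0.001, -0.5 mm / 800 = -0.0006.

Call:
{"api": "arm_command", "payload": {
  "plan": [
    [[0.001, -0.0006, 0.0006, 0, 0, 0, 0], [0.001, -0.0006, 0.0006, 0, 0, 0, 0.4], [0.001, -0.0006, 0.0006, 0, 0, 0, 1], [0.001, -0.0006, 0.0006, 0, 0, 0, 1], [0.001, -0.0006, 0.0006, 0, 0, 0, 1], [0.001, -0.0006, 0.0006, 0, 0, 0, 1], [0.001, -0.0006, 0.0006, 0, 0, 0, 1], [0.001, -0.0006, 0.0006, 0, 0, 0, 1]]
  ],
  "squeeze": 20
}}

```text
time_s: 4.15
ee_pos: [0.5201, 0.0142, 0.006]
eef_rot: [3.142, 0.0, 1.513]
force: [0.2, -0.6, 0.7]
grip_width: 0.0152
grip_force: 20.0
```

Scaled: -140 mm / 800 = -0.175, -110 mm / 800 = -0.1375.

Call:
{"api": "arm_command", "payload": {
  "plan": [
    [[0, 0, -0.025, 0, 0, 0, 1], [0, 0, -0.075, 0, 0, 0, 1], [0, 0, -0.1375, 0, 0, 0, 1], [0, 0, -0.175, 0, 0, 0, 1], [0, 0, -0.175, 0, 0, 0, 1]]
  ]
}}

```text
time_s: 4.65
ee_pos: [0.5218, 0.0141, 0.1501]
eef_rot: [3.135, -0.0, 1.513]
force: [-0.9, 0.1, -1.0]
grip_width: 0.0149
grip_force: 20.0
```

```bash
cat >> h.py <<'E'
CC=np.array([.5504,.2519]); CY=-.1695
def case2w(x,y): 
    c,s=np.cos(CY),np.sin(CY); return CC+[c*x-s*y,s*x+c*y]
E
python3 - <<'E'
from h import *
im,d,i=snap('wrist','w3.png')
print(case2w(.0905,0)); go([*case2w(.0905,0),.15],np.pi/2+CY)
E
```

```text
[0.63960307 0.2366336 ]
t 4.7 shift mm [228.98 105.8   -2.27] turn [ 0.0032 -0.0002  0.1115] F [-0.63 -0.18 -1.4 ] q [-0.04  0.29  1.68 -0.    1.17  0.01]
```

View pics/w3.png

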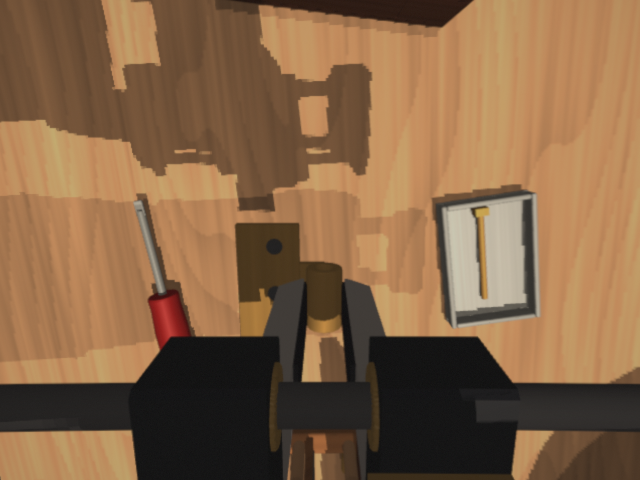

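The leaf is held by the barrel near (323,300), with its plate out to the left (columns 237–300). It looks level, so I carry it above the recess and check it there.

Scaled: 229 mm / 800 = 0.2863, 106 mm / 800 = 0.1325, 0.1115 rad / 3.1416 = 0.0355.

Call:
{"api": "arm_command", "payload": {
  "plan": [
    [[0.2863, 0.1325, -0.0025, 0, 0, 0.0355, 1], [0.2863, 0.1325, -0.0025, 0, 0, 0.0355, 1], [0.2863, 0.1325, -0.0025, 0, 0, 0.0355, 1], [0.2863, 0.1325, -0.0025, 0, 0, 0.0355, 1], [0.2863, 0.1325, -0.0025, 0, 0, 0.0355, 1], [0.2863, 0.1325, -0.0025, 0, 0, 0.0355, 1], [0.2863, 0.1325, -0.0025, 0, 0, 0.0355, 1], [0.2863, 0.1325, -0.0025, 0, 0, 0.0355, 1], [0.2863, 0.1325, -0.0025, 0, 0, 0.0355, 1]]
  ]
}}

```text
time_s: 5.6
ee_pos: [0.6389, 0.2353, 0.1479]
eef_rot: [-3.141, 0.0, 1.4]
force: [0.3, -0.0, -0.6]
grip_width: 0.0151
grip_force: 20.0
```

Run:
```python
from h import *
im,d,i=snap('wrist','w4.png'); W=cloud(d,i); np.savez('w4.npz',im=im,W=W)
go([*case2w(.0905,0),.08],np.pi/2+CY)
o=ctrl.get_obs(); C=R.from_euler('xyz',o['eef_rot'])
Q=W[200:345,220:305].reshape(-1,3); Q=Q[(Q[:,2]>.12)&(Q[:,2]<.18)]
c,s=np.cos(CY),np.sin(CY); X=(Q[:,:2]-o['ee_pos'][:2]); L=np.c_[X@[c,s],X@[-s,c],Q[:,2]-o['ee_pos'][2]]
m=(L[:,0]<-.012)&(L[:,0]>-.042)&(abs(L[:,1])<.036); L=L[m]; print(len(L),L.min(0),L.max(0))
A=np.c_[L[:,:2],np.ones(len(L))]; k=np.linalg.lstsq(A,L[:,2],rcond=None)[0]
for _ in range(3):
    g=abs(L[:,2]-A@k)<.002; k=np.linalg.lstsq(A[g],L[g,2],rcond=None)[0]
print('plane dz/dx dz/dy z0',k,g.sum())
r=cv2.minAreaRect((L[g][:,:2]*1000).astype(np.float32)); print(r)
```

```text
t 5.65 shift mm [ 1.27  0.32 68.18] turn [ 0.0001  0.     -0.0014] F [-0.86 -0.23 -1.5 ] q [ 0.3   0.64  1.16 -0.    1.34  0.47]
5774 [-0.03912169 -0.02214496 -0.00640477] [-0.01200276  0.03200626  0.03179961]
plane dz/dx dz/dy z0 [ 0.00655572 -0.00189603 -0.00224562] 5261
((-25.61949920654297, 4.901699066162109), (54.14970779418945, 27.104591369628906), 89.85398864746094)
```

Scaled: 66 mm / 800 = 0.0825, 55 mm / 800 = 0.0688.

Call:
{"api": "arm_command", "payload": {
  "plan": [
    [[0.0016, 0.0004, 0.0375, 0, 0, 0, 1], [0.0016, 0.0004, 0.0688, 0, 0, 0, 1], [0.0016, 0.0004, 0.0825, 0, 0, 0, 1], [0.0016, 0.0004, 0.0825, 0, 0, 0, 1], [0.0016, 0.0004, 0.0825, 0, 0, 0, 1]]
  ]
}}

```text
time_s: 6.15
ee_pos: [0.6402, 0.2377, 0.0833]
eef_rot: [3.14, -0.001, 1.401]
force: [0.2, 0.0, 0.8]
grip_width: 0.015
grip_force: 20.0
```

Run:
```python
from h import *
go([*case2w(.0905,0),.072],np.pi/2+CY)
```

```text
t 6.15 shift mm [-1.19 -0.42 11.33] turn [ 0.0014 -0.0007 -0.0003] F [0.2  0.04 0.79] q [0.3  0.7  1.21 0.   1.22 0.47]
```

Scaled: 11 mm / 800 = 0.0138, 10 mm / 800 = 0.0125.

Call:
{"api": "arm_command", "payload": {
  "plan": [
    [[-0.0009, -0.0003, 0.005, 0, 0, 0, 1], [-0.0009, -0.0003, 0.0088, 0, 0, 0, 1], [-0.0009, -0.0003, 0.0113, 0, 0, 0, 1], [-0.0009, -0.0003, 0.0125, 0, 0, 0, 1], [-0.0009, -0.0003, 0.0138, 0, 0, 0, 1], [-0.0009, -0.0003, 0.0138, 0, 0, 0, 1], [-0.0009, -0.0003, 0.0138, 0, 0, 0, 1]]
  ]
}}

```text
time_s: 6.85
ee_pos: [0.6394, 0.2372, 0.0719]
eef_rot: [3.141, -0.0, 1.401]
force: [-4.3, -1.0, 6.8]
grip_width: 0.0149
grip_force: 20.0
```

Run:
```python
from h import *
im,d,i=snap('wrist','w5.png'); W=cloud(d,i)
go([*case2w(.0905,0),.072],np.pi/2+CY)
c,s=np.cos(CY),np.sin(CY); X=W[...,:2]-case2w(.064,0); x=X@[c,s]; y=X@[-s,c]; z=W[...,2]
g=lambda a,b,e,f:(lambda m:(int(m.sum()),np.round(np.nanmedian(z[m])*1000,2)))((x>a)&(x<b)&(y>e)&(y<f)&(z>.05)&(z<.08))
print('rim',g(-.01,.01,.045,.08),'plate',g(-.01,-.004,.005,.03),g(0,.01,.015,.03))
```

```text
t 6.9 shift mm [-0.56  0.26 -0.13] turn [ 0.0003 -0.0001  0.    ] F [-3.9  -1.13  5.52] q [ 0.3   0.71  1.22 -0.    1.2   0.47]
rim (4115, np.float64(69.9)) plate (731, np.float64(70.04)) (761, np.float64(70.09))
```

Call:
{"api": "arm_command", "payload": {
  "plan": [
    [[0, 0, 0.0013, 0, 0, 0, 1], [0, 0, 0.0019, 0, 0, 0, 1], [0, 0, 0.0019, 0, 0, 0, 1], [0, 0, 0.0019, 0, 0, 0, 1], [0, 0, 0.0019, 0, 0, 0, 1], [0, 0, 0.0019, 0, 0, 0, 1]]
  ]
}}

```text
time_s: 7.5
ee_pos: [0.6397, 0.2373, 0.0713]
eef_rot: [3.14, -0.0, 1.401]
force: [-5.4, -2.3, 13.2]
grip_width: 0.0151
grip_force: 20.3
```

Scaled: -100 mm / 800 = -0.125, -80 mm / 800 = -0.1.

Call:
{"api": "arm_command", "payload": {
  "plan": [
    [[0, 0, 0.0006, 0, 0, 0, 0.8], [0, 0, 0, 0, 0, 0, 0.5], [0, 0, -0.0013, 0, 0, 0, 0.3], [0, 0, -0.0013, 0, 0, 0, 0.3], [0, 0, -0.0013, 0, 0, 0, 0.3], [0, 0, -0.0125, 0, 0, 0, 0.3], [0, 0, -0.05, 0, 0, 0, 0.3], [0, 0, -0.1, 0, 0, 0, 0.5], [0, 0, -0.125, 0, 0, 0, 1], [0, 0, -0.125, 0, 0, 0, 1]]
  ]
}}

```text
time_s: 8.5
ee_pos: [0.6405, 0.2376, 0.1737]
eef_rot: [3.136, -0.003, 1.401]
force: [0.1, 0.5, 0.4]
grip_width: 0.0122
grip_force: 0.0
```

```bash
cat >> h.py <<'E'
def leafcheck(save):
    im,d,i=snap('wrist',save); W=cloud(d,i)
    c,s=np.cos(CY),np.sin(CY); X=W[...,:2]-case2w(.064,0); x=X@[c,s]; y=X@[-s,c]; z=W[...,2]
    m=(abs(x)<.05)&(abs(y)<.06)
    b=m&(z>.0745)&(z<.09)&(x>.01)
    print('barrel n',b.sum(),'x',np.percentile(x[b],[1,50,99]).round(4),'y',np.percentile(y[b],[1,99]).round(4),'z',np.percentile(z[b],[50,99]).round(4))
    if b.sum()>50: print(cv2.minAreaRect((np.c_[x[b],y[b]]*1000).astype(np.float32)))
    hsv=cv2.cvtColor(im,cv2.COLOR_BGR2HSV)
    for nm,a,bb,e,f in(('rim+',-.01,.01,.045,.08),('plateF+',-.01,-.004,.01,.03),('plateF-',-.01,-.004,-.03,-.01),('plateR+',.004,.012,.017,.03),('plateR-',.004,.012,-.03,-.017),('rim-',-.01,.01,-.08,-.045)):
        q=(x>a)&(x<bb)&(y>e)&(y<f)&(z>.05)&(z<.085); print(nm,q.sum(),(np.median(z[q])*1000).round(2))
E
python3 - <<'E'
from h import *
leafcheck('w6.png')
go([*case2w(.064,0),.10],np.pi/2+CY)
E
```

```text
barrel n 956 x [0.0188 0.0262 0.0336] y [-0.0132  0.0144] z [0.0806 0.0829]
((26.47138214111328, 0.49810314178466797), (28.07720375061035, 15.389784812927246), 89.4980697631836)
rim+ 1714 69.86
plateF+ 265 69.91
plateF- 235 69.89
plateR+ 222 70.08
plateR- 185 69.92
rim- 52 69.99
t 8.55 shift mm [ -0.86 -26.7   70.88] turn [ 0.0023 -0.0012  0.0001] F [-0.16  0.66 -0.11] q [0.3  0.63 1.13 0.   1.38 0.47]
```

View pics/w6.png

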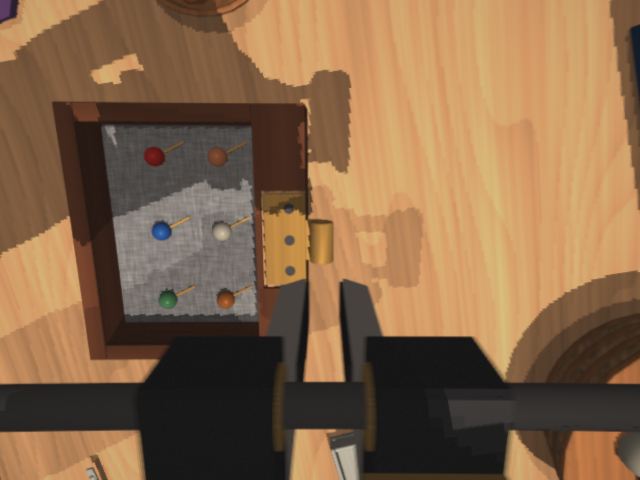

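The leaf is home: measured x 26.5 mm, y 0.5 mm, and flush with the rim (69.9–70.1 mm). It was pressed with 13 N. In the picture the plate is at (285,240) and the barrel at (321,241), behind the rear face. Next, the rack.

Run:
```python
from h import *
go([.54,-.29,.29],np.pi/2-.05)
```

```text
t 8.55 shift mm [-536.53   -9.14 -119.71] turn [ 0.0023 -0.001  -0.1194] F [-0.16  0.66 -0.11] q [0.3  0.63 1.13 0.   1.38 0.47]
```

Scaled: -536 mm / 800 = -0.67, -120 mm / 800 = -0.15, -0.12 rad / 3.1416 = -0.0382.

Call:
{"api": "arm_command", "payload": {
  "plan": [
    [[-0.025, 0, -0.075, 0, 0, -0.0382, -1], [-0.67, -0.0113, -0.15, 0, 0, -0.0382, -1], [-0.67, -0.0113, -0.15, 0, 0, -0.0382, -1], [-0.67, -0.0113, -0.15, 0, 0, -0.0382, -1], [-0.67, -0.0113, -0.15, 0, 0, -0.0382, -1], [-0.67, -0.0113, -0.15, 0, 0, -0.0382, -1], [-0.67, -0.0113, -0.15, 0, 0, -0.0382, -1], [-0.67, -0.0113, -0.15, 0, 0, -0.0382, -1], [-0.67, -0.0113, -0.15, 0, 0, -0.0382, -1], [-0.67, -0.0113, -0.15, 0, 0, -0.0382, -1], [-0.67, -0.0113, -0.15, 0, 0, -0.0382, -1], [-0.67, -0.0113, -0.15, 0, 0, -0.0382, -1]]
  ]
}}

```text
time_s: 9.75
ee_pos: [0.5387, -0.2929, 0.2881]
eef_rot: [-3.14, -0.001, 1.519]
force: [1.0, 0.2, 0.2]
grip_width: 0.0937
grip_force: 0.0
```

Call:
{"api": "arm_command", "payload": {
  "plan": [
    [[0, 0, 0, 0, 0, 0, -1], [0, 0, 0, 0, 0, 0, -1], [0, 0, 0, 0, 0, 0, -1]]
  ]
}}

```text
time_s: 10.05
ee_pos: [0.5403, -0.2884, 0.2886]
eef_rot: [-3.141, -0.001, 1.522]
force: [0.3, -0.6, -0.7]
grip_width: 0.094
grip_force: 0.0
```

Run:
```python
from h import *
im,d,i=snap('wrist','w7.png'); W=cloud(d,i); np.savez('w7.npz',im=im,W=W)
x,y,z=W[...,0],W[...,1],W[...,2]
m=(z>.155)&(z<.175)&(x>.48)&(x<.6)&(y>-.33)&(y<-.1)
P=W[m]; r=cv2.minAreaRect((P[:,:2]*1000).astype(np.float32)); print('lid top',m.sum(),r,np.percentile(P[:,2],[5,50,95]))
c=P[:,:2].mean(0); print(c,np.linalg.svd(P[:,:2]-c,full_matrices=False)[2][0])
for yy in np.arange(-.32,-.12,.01):
    q=P[(P[:,1]>yy)&(P[:,1]<yy+.01)]
    if len(q)>10: print(round(yy,3),len(q),np.percentile(q[:,0],[1,99]).round(4),end=' ')
m=(z>.015)&(z<.028)&(x>.4)&(x<.68)&(y>-.33)&(y<-.1); P=W[m]; print('rails',m.sum(),cv2.minAreaRect((P[:,:2]*1000).astype(np.float32)))
go([.544,-.22,.2],np.pi/2-.05)
```

```text
lid top 5428 ((544.2537231445312, -224.3948974609375), (176.65940856933594, 15.528616905212402), 86.95235443115234) [0.16244138 0.16380931 0.16504271]
[ 0.54369083 -0.21787802] [-0.05233862 -0.9986294 ]
-0.32 61 [0.5323 0.5454] -0.31 242 [0.5321 0.5458] -0.3 249 [0.5327 0.5462] -0.29 255 [0.5331 0.5466] -0.28 264 [0.5337 0.5477] -0.27 274 [0.5342 0.5482] -0.26 278 [0.5347 0.5486] -0.25 288 [0.5353 0.549 ] -0.24 311 [0.5358 0.5516] -0.23 340 [0.5364 0.5519] -0.22 337 [0.5369 0.5523] -0.21 315 [0.5374 0.5514] -0.2 327 [0.5379 0.5518] -0.19 335 [0.5385 0.5522] -0.18 342 [0.539  0.5526] -0.17 345 [0.5396 0.5529] -0.16 359 [0.5401 0.5534] -0.15 369 [0.5406 0.5545] -0.14 137 [0.5411 0.5546] rails 5576 ((506.8558654785156, -204.77847290039062), (197.6394805908203, 225.4639129638672), 86.57478332519531)
t 10.1 shift mm [68.32  0.36 88.93] turn [-0.0007 -0.0006  0.002 ] F [-0.29 -0.44  0.09] q [-0.55  0.4   1.2   0.    1.55 -0.5 ]
```

View pics/w7.png

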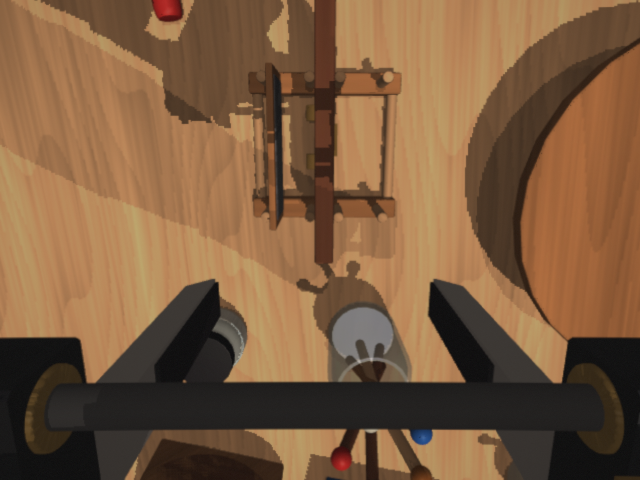

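The lid's top edge runs down column 325 to its lower end at (325,262). The brass knuckles show at (311,113) and (312,160) on the −x side, so the inside already faces −x. I move above the lid and check the other end.

Scaled: 80 mm / 800 = 0.1, 66 mm / 800 = 0.0825.

Call:
{"api": "arm_command", "payload": {
  "plan": [
    [[0.0825, 0.0004, 0.075, 0, 0, 0, -1], [0.0825, 0.0004, 0.1, 0, 0, 0, -1], [0.0825, 0.0004, 0.1, 0, 0, 0, -1], [0.0825, 0.0004, 0.1, 0, 0, 0, 0.2], [0.0825, 0.0004, 0.1, 0, 0, 0, 0.2]]
  ]
}}

```text
time_s: 10.6
ee_pos: [0.5444, -0.2243, 0.2113]
eef_rot: [3.139, 0.001, 1.522]
force: [0.1, 0.3, 0.6]
grip_width: 0.0815
grip_force: 0.0
```

Run:
```python
from h import *
im,d,i=snap('wrist','w8.png'); W=cloud(d,i); np.savez('w8.npz',im=im,W=W)
x,y,z=W[...,0],W[...,1],W[...,2]
m=(z>.155)&(z<.172)&(x>.5)&(x<.58)&(y>-.34)&(y<-.09)
P=W[m]; e=np.array([.052,.99865]); n=np.array([.99865,-.052]); c=np.array([.5433,-.2227])
a=(P[:,:2]-c)@e; b=(P[:,:2]-c)@n
g=abs(b)<.012; print(g.sum(),'along',np.percentile(a[g],[0,.5,99.5,100]).round(4),'z',np.median(P[g,2]))
for k in np.arange(.03,.095,.01):
    q=b[g&(a>k)&(a<k+.01)]; print(round(k,2),len(q),np.percentile(q,[1,99]).round(4))
go([.5433,-.2227,.133],np.pi/2-.052)
```

```text
7514 along [-0.076  -0.0745  0.0889  0.0895] z 0.16380611199467604
0.03 488 [-0.0067  0.0067]
0.04 495 [-0.0067  0.0066]
0.05 521 [-0.0066  0.0071]
0.06 527 [-0.0066  0.007 ]
0.07 564 [-0.0065  0.0068]
0.08 535 [-0.0064  0.0067]Traceback (most recent call last):
  File "<stdin>", line 9, in <module>
    return _quantile_unchecked(
        a, q, axis, out, overwrite_input, method, keepdims, weights)
    return _ureduce(a,
                    func=_quantile_ureduce_func,
    ...<5 lines>...
                    overwrite_input=overwrite_input,
                    method=method)
    r = func(a, **kwargs)
    result = _quantile(arr,
                       quantiles=q,
    ...<2 lines>...
                       out=out,
                       weights=wgt)
    slices_having_nans = np.isnan(arr[-1, ...])
                                  ~~~^^^^^^^^^
IndexError: index -1 is out of bounds for axis 0 with size 0
```

Run:
```python
from h import *
go([.5433,-.2228,.133],np.pi/2-.0515)
```

```text
t 10.65 shift mm [ 1.78 -1.31 78.28] turn [0.0026 0.0012 0.0017] F [-0.06 -0.55 -0.95] q [-0.45  0.38  1.4  -0.    1.36 -0.4 ]
```

Scaled: 76 mm / 800 = 0.095, 65 mm / 800 = 0.0813.

Call:
{"api": "arm_command", "payload": {
  "plan": [
    [[0.0013, -0.0013, 0.0438, 0, 0, 0, 0.2], [0.0013, -0.0013, 0.0813, 0, 0, 0, 0.2], [0.0013, -0.0013, 0.095, 0, 0, 0, 0.2], [0.0013, -0.0013, 0.095, 0, 0, 0, 0.2], [0.0013, -0.0013, 0.095, 0, 0, 0, 0.2], [0.0013, -0.0013, 0.095, 0, 0, 0, 0.2], [0.0013, -0.0013, 0.095, 0, 0, 0, 0.2]]
  ]
}}

```text
time_s: 11.35
ee_pos: [0.5432, -0.2229, 0.1348]
eef_rot: [3.14, 0.001, 1.521]
force: [0.1, 1.1, 0.9]
grip_width: 0.0377
grip_force: 0.0
```

Run:
```python
from h import *
go([.5433,-.2228,.133],np.pi/2-.0515)
```

```text
t 11.35 shift mm [0.13 0.1  1.75] turn [0.0018 0.0008 0.0019] F [0.06 1.12 0.89] q [-0.45  0.44  1.49 -0.    1.2  -0.4 ]
```

Scaled: 1.5 mm / 800 = 0.0019.

Call:
{"api": "arm_command", "payload": {
  "plan": [
    [[0, 0, 0.0019, 0, 0, 0, 0.5], [0, 0, 0.0019, 0, 0, 0, 0.7], [0, 0, 0.0019, 0, 0, 0, 1], [0, 0, 0.0019, 0, 0, 0, 1], [0, 0, 0.0019, 0, 0, 0, 1], [0, 0, 0.0019, 0, 0, 0, 1], [0, 0, 0.0019, 0, 0, 0, 1]]
  ],
  "squeeze": 50
}}

```text
time_s: 12.05
ee_pos: [0.5427, -0.2226, 0.132]
eef_rot: [-3.142, 0.0, 1.521]
force: [-0.2, 1.5, 0.8]
grip_width: 0.0138
grip_force: 50.0
```

Scaled: -120 mm / 800 = -0.15, -115 mm / 800 = -0.1438.

Call:
{"api": "arm_command", "payload": {
  "plan": [
    [[0, 0, -0.0063, 0, 0, 0, 1], [0, 0, -0.0188, 0, 0, 0, 1], [0, 0, -0.0375, 0, 0, 0, 1], [0, 0, -0.0625, 0, 0, 0, 1], [0, 0, -0.0938, 0, 0, 0, 1], [0, 0, -0.125, 0, 0, 0, 1], [0, 0, -0.1438, 0, 0, 0, 1], [0, 0, -0.15, 0, 0, 0, 1], [0, 0, -0.15, 0, 0, 0, 1], [0, 0, -0.15, 0, 0, 0, 1]]
  ]
}}

```text
time_s: 13.05
ee_pos: [0.5424, -0.2225, 0.2511]
eef_rot: [-3.14, -0.001, 1.521]
force: [0.0, -1.8, -3.9]
grip_width: 0.0137
grip_force: 50.0
```

```bash
cat >> h.py <<'E'
LY=CY-.005
def lidtarget(dz):  # lid origin target in world, dz above final
    n=np.array([np.cos(LY),np.sin(LY)])
    return np.r_[case2w(.064+.0265,.0005)+n*.011,.085+dz]
E
python3 - <<'E'
from h import *
o=ctrl.get_obs(); p,a=o['ee_pos'],o['eef_rot'][2]-np.pi/2
im,d,i=snap('wrist','w9.png'); W=cloud(d,i); np.savez('w9.npz',im=im,W=W,p=p,a=a)
n=np.array([np.cos(a),np.sin(a)]); e=np.array([-n[1],n[0]]); X=W[...,:2]-p[:2]; b=X@n; s=X@e; z=W[...,2]-p[2]
m=(abs(b)<.03)&(abs(s)<.11)&(z>.02)&(z<.04); m[330:]=False
print('top: z rel',np.median(z[m]),'s',np.percentile(s[m],[.5,99.5]),'b',np.percentile(b[m],[1,50,99]))
k=np.polyfit(s[m],b[m],1); kz=np.polyfit(s[m],z[m],1); print('yaw rel',-k[0],'b0',k[1],'roll slope dz/ds',kz)
print('obs',p,a,lidtarget(0)); go(np.r_[lidtarget(0)[:2],p[2]],np.pi/2+LY)
E
```

```text
top: z rel 0.03181737151383196 s [-0.00079195  0.08919798] b [-0.01675141  0.00010103  0.01675841]
yaw rel 0.0019016623229490411 b0 8.159314241280567e-05 roll slope dz/ds [0.00504115 0.03148823]
obs [ 0.54242851 -0.22248186  0.25106494] -0.04948350330273943 [0.65052036 0.23521666 0.085     ]
t 13.1 shift mm [ 4.6249e+02  8.5330e+01 -2.0000e-02] turn [-0.0016 -0.0005  0.125 ] F [-0.17  0.68 -2.91] q [-0.45  0.35  1.34 -0.    1.44 -0.4 ]
```

View pics/w9.png

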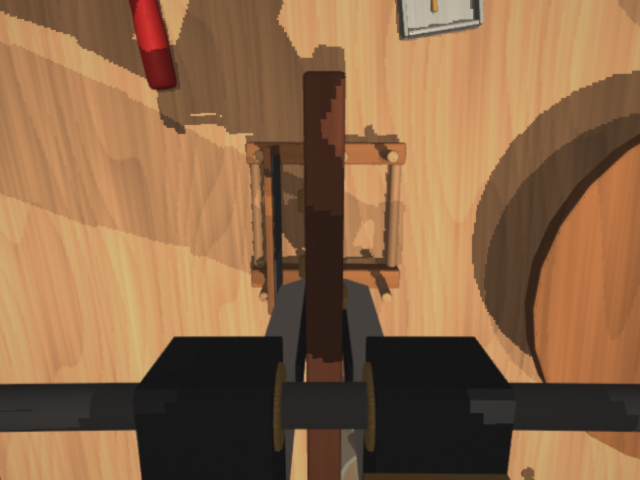

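The lid is gripped squarely and clear of the rack. Its top edge shows at columns 305–344, up to row 72. Now the carry, with gentle acceleration.

Scaled: 462.5 mm / 800 = 0.5781, 445 mm / 800 = 0.5563, 0.125 rad / 3.1416 = 0.0398.

Call:
{"api": "arm_command", "payload": {
  "plan": [
    [[0.015, 0.0025, 0, 0, 0, 0.001, 1], [0.05, 0.0088, 0, 0, 0, 0.0035, 1], [0.1, 0.0188, 0, 0, 0, 0.007, 1], [0.1575, 0.0288, 0, 0, 0, 0.0108, 1], [0.22, 0.04, 0, 0, 0, 0.0153, 1], [0.2825, 0.0525, 0, 0, 0, 0.0194, 1], [0.345, 0.0638, 0, 0, 0, 0.0239, 1], [0.4075, 0.075, 0, 0, 0, 0.028, 1], [0.465, 0.0863, 0, 0, 0, 0.0318, 1], [0.515, 0.095, 0, 0, 0, 0.0357, 1], [0.5563, 0.1025, 0, 0, 0, 0.0382, 1], [0.5781, 0.1066, 0, 0, 0, 0.0398, 1]]
  ]
}}

```text
time_s: 14.3
ee_pos: [0.6501, 0.2389, 0.2507]
eef_rot: [-3.14, 0.0, 1.398]
force: [0.0, -1.3, -3.3]
grip_width: 0.0138
grip_force: 50.0
```

Call:
{"api": "arm_command", "payload": {
  "plan": [
    [[0, 0, 0, 0, 0, 0, 1], [0, 0, 0, 0, 0, 0, 1], [0, 0, 0, 0, 0, 0, 1], [0, 0, 0, 0, 0, 0, 1]]
  ]
}}

```text
time_s: 14.7
ee_pos: [0.6508, 0.2342, 0.2522]
eef_rot: [3.141, 0.0, 1.395]
force: [-0.1, 0.1, -2.6]
grip_width: 0.0136
grip_force: 50.0
```

```bash
cat >> h.py <<'E'
def lidcheck(save):
    """lid (top edge, wrist view) relative to TCP, and target error"""
    o=ctrl.get_obs(); p,a=o['ee_pos'],o['eef_rot'][2]-np.pi/2
    im,d,i=snap('wrist',save); W=cloud(d,i)
    n=np.array([np.cos(a),np.sin(a)]); e=np.array([-n[1],n[0]]); X=W[...,:2]-p[:2]; b=X@n; s=X@e; z=W[...,2]-p[2]
    m=(abs(b)<.012)&(s>.02)&(s<.11)&(z>.02)&(z<.045); m[330:]=False
    print('top z rel',np.median(z[m]),'send',np.percentile(s[m],[99.5,100]),'dz/ds',np.polyfit(s[m],z[m],1),'b/s',np.polyfit(s[m],b[m],1))
    print('TCP',p,a); go(lidtarget(.1082),np.pi/2+LY)
    return W
E
python3 - <<'E'
from h import *
W=lidcheck('w10.png')
c,s=np.cos(CY),np.sin(CY); X=W[...,:2]-case2w(.064,0); x=X@[c,s]; y=X@[-s,c]; z=W[...,2]
m=(x>.015)&(x<.04)&(abs(y)<.05)&(z>.06)&(z<.13); print('barrel/knuckles visible',m.sum())
leafcheck('w11.png')
cv2.imwrite('pics/top1.png',cams.camera('top')[0])
E
```

```text
top z rel 0.03177685416539966 send [0.08934157 0.08984924] dz/ds [-0.00158235  0.03185727] b/s [-0.00038994  0.00016502]
TCP [0.65078374 0.23423966 0.25217211] -0.1755328167560115
t 14.75 shift mm [ 0.85 -0.47 59.03] turn [ 0.0003 -0.0001 -0.001 ] F [-0.08 -0.76 -3.4 ] q [ 0.29  0.61  0.97 -0.    1.56  0.47]
barrel/knuckles visible 196
barrel n 60 x [0.0188 0.0199 0.0209] y [-0.0128  0.0044] z [0.0783 0.0807]
((19.883203506469727, -4.27107048034668), (17.427061080932617, 1.9679360389709473), 88.9376449584961)
rim+ 1064 69.81
plateF+ 166 69.89
plateF- 152 69.86
plateR+ 137 70.03
plateR- 129 70.02
rim- 508 69.93
```

View pics/w11.png

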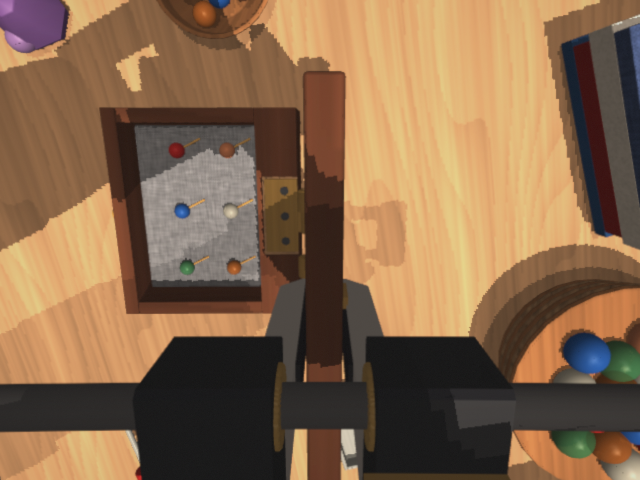

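Call:
{"api": "arm_command", "payload": {
  "plan": [
    [[0.0008, -0.0004, 0.01, 0, 0, 0, 1], [0.0008, -0.0004, 0.025, 0, 0, 0, 1], [0.0008, -0.0004, 0.0375, 0, 0, 0, 1], [0.0008, -0.0004, 0.045, 0, 0, 0, 1], [0.0008, -0.0004, 0.045, 0, 0, 0, 1], [0.0008, -0.0004, 0.045, 0, 0, 0, 1]]
  ]
}}

```text
time_s: 15.45
ee_pos: [0.6507, 0.2358, 0.2161]
eef_rot: [3.141, -0.0, 1.396]
force: [-1.0, 0.6, -3.5]
grip_width: 0.0141
grip_force: 50.0
```

```bash
cat > avg.py <<'E'
from h import *
q=[]
for k in range(6):
    o=ctrl.get_obs(); q.append(np.r_[o['ee_pos'],o['eef_rot'][2],o['force']]); cams.camera('wrist')
q=np.array(q); print('std mm',(q[:,:3].std(0)*1000).round(2)); m=q.mean(0)
C=R.from_euler('xyz',[np.pi,0,m[3]]); print('t',o['time_s'],'avg shift mm',(C.inv().apply(lidtarget(.1082)-m[:3])*1000).round(2),'yaw err',(np.pi/2+LY-m[3]).round(4),'F',m[4:].round(2))
E
python3 avg.py; python3 -c "
from h import *
lidcheck('w12.png')"
```

```text
std mm [0.04 0.01 0.15]
t 15.7 avg shift mm [-0.59 -0.11 23.19] yaw err -0.0 F [-0.45  0.01 -3.52]
top z rel 0.0317714178373783 send [0.08936739 0.08990541] dz/ds [-0.00115417  0.0318244 ] b/s [-0.00052887  0.00016599]
TCP [0.65066614 0.23574079 0.21625672] -0.17450162582659567
t 15.8 shift mm [-0.56 -0.03 22.98] turn [ 0.0003 -0.0001  0.    ] F [ 0.46  0.32 -3.96] q [ 0.29  0.63  1.03 -0.    1.49  0.47]
```

Scaled: 14 mm / 800 = 0.0175, 11 mm / 800 = 0.0138.

Call:
{"api": "arm_command", "payload": {
  "plan": [
    [[-0.0006, 0, 0.005, 0, 0, 0, 1], [-0.0006, 0, 0.01, 0, 0, 0, 1], [-0.0006, 0, 0.0138, 0, 0, 0, 1], [-0.0006, 0, 0.0175, 0, 0, 0, 1], [-0.0006, 0, 0.0175, 0, 0, 0, 1], [-0.0006, 0, 0.0175, 0, 0, 0, 1]]
  ]
}}

```text
time_s: 16.4
ee_pos: [0.6505, 0.2353, 0.2019]
eef_rot: [-3.142, 0.0, 1.396]
force: [0.1, 0.5, -2.7]
grip_width: 0.0134
grip_force: 50.0
```

```bash
python3 avg.py
```

```text
std mm [0.03 0.01 0.08]
t 16.65 avg shift mm [-0.04 -0.03  8.9 ] yaw err -0.0 F [-0.15 -0.15 -3.15]
```

Scaled: 8.7 mm / 800 = 0.0109, 7 mm / 800 = 0.0088.

Call:
{"api": "arm_command", "payload": {
  "plan": [
    [[0, 0, 0.0038, 0, 0, 0, 1], [0, 0, 0.0063, 0, 0, 0, 1], [0, 0, 0.0088, 0, 0, 0, 1], [0, 0, 0.0109, 0, 0, 0, 1], [0, 0, 0.0109, 0, 0, 0, 1], [0, 0, 0.0109, 0, 0, 0, 1], [0, 0, 0.0109, 0, 0, 0, 1]]
  ]
}}

```text
time_s: 17.4
ee_pos: [0.6506, 0.2352, 0.1934]
eef_rot: [3.141, -0.0, 1.396]
force: [0.2, -0.1, -2.3]
grip_width: 0.0133
grip_force: 50.0
```

```bash
python3 avg.py
python3 - <<'E'
from h import *
lidcheck('w13.png'); leafcheck('w14.png')
im,d,i=snap('scene'); a=cv2.resize(im[255:395,300:440],None,fx=4,fy=4,interpolation=2); cv2.imwrite('pics/s2.png',a)
E
```

```text
std mm [0.02 0.01 0.04]
t 17.65 avg shift mm [-0.02 -0.03  0.16] yaw err 0.0 F [-0.08 -0.13 -3.08]
top z rel 0.03176797376855006 send [0.08938187 0.08990302] dz/ds [-0.00195756  0.03186072] b/s [-0.00063877  0.00016571]
TCP [0.65052741 0.23521263 0.1932979 ] -0.17449444838703965
t 17.75 shift mm [-0.03  0.03  0.09] turn [ 0. -0.  0.] F [-0.65 -0.27 -2.65] q [ 0.29  0.64  1.06 -0.    1.44  0.47]
barrel n 563 x [0.0185 0.0214 0.0238] y [-0.0307  0.0318] z [0.0797 0.0823]
((21.288999557495117, 0.14587974548339844), (64.1608657836914, 5.451571941375732), 88.99693298339844)
rim+ 1494 69.83
plateF+ 230 69.88
plateF- 206 69.95
plateR+ 198 70.07
plateR- 177 70.01
rim- 404 69.89
```

View pics/s2.png

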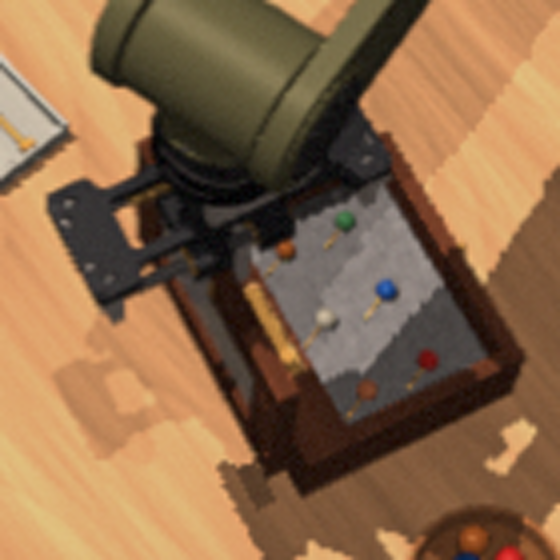

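The wrist depth now shows barrel and knuckles as one row from y −31 to +32 mm at the same height (82 mm). The wrist carries the full lid weight (−3.1 N, unchanged) and the plate is still flush. Handing in.

```bash
python3 -c "
from station import ctrl
print(ctrl.hand_in())"
```

```text
the job is handed in; nothing more can be done
None
```

I handed the job in at about 18 s, but no verdict was returned. The leaf is flush in the recess after a 13 N press, and the lid is held still, with its bores lined up with the leaf's to well within 3 mm by my measurements. The arm is carrying the lid's full weight.

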